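Lay out the optics inspection bench

ROBOT

A 7-joint arm with a two-finger parallel gripper is mounted at the origin on the work surface. World frame = base frame: x ahead of the robot, y to its left, z up, the work surface at z = 0. Lengths are in m, angles in degrees, forces in N, time in s.
With the tool pointing down it reaches from about 0.375 to 0.925 m from the base axis. Payload 3.1 kg.
Tool frame: the origin (TCP) lies midway between the tips of the shut fingers; the grasp point (between the pads) lies 19 mm behind it; z points along the fingers, y is the direction in which the jaws open and shut (so a half turn about z gives the same grasp; the last joint's range is limited). The gripper opens to 85 mm and grips with 20 to 120 N. Pads are 22 mm wide; open, the fingers measure 114 mm over their backs; the gripper's body (76 mm by 85 mm) begins 54 mm behind the grasp point. The pads swing forward as they close: fully open they stand 13 mm farther back than shut.
Start: joints at [-73.098, 21.939, 2.515, 91.553, -1.026, 66.532, -2.859], TCP at [0.249, 0.601, 0.192] pointing down, gripper open.
Joint ranges: [-149.38, 149.38], [-23.57, 123.04], [-84.95, 90], [0, 143.3], [-89.99, 269.99], [3.08, 112.72], [-163.45, 163.45]. Speed limits (degrees/s): [159.86, 159.86, 180, 180, 180, 180, 180].

INTERFACE

Orientations are given as [roll, pitch, yaw] about the fixed x, y, z axes, in that order (R = Rz(yaw) Ry(pitch) Rx(roll)).
In Python, from cell import env, imaging gives the robot as it stands. The module is installed in compiled form; this text tells all that it offers.
- The arm moves only by the tool move_arm, never from a script. Its arguments are lists of equal length, an entry for each row: "offset": the shift along the world's x, y, z in mm, a list of three; "yaw": the turn about the world's z in degrees. In form: {"offset": [[tx, ty, tz], ...], "yaw": [yaw, ...]}. A call has 1 to 10 rows; each row is the pose to reach, as a shift and turn from the pose commanded when the call began; what a row does not reach only later rows make up. A row lasts 1/8 s, in which the tool goes at most 62.5 mm and 10.7 degrees, less where a joint would pass 70% of its speed; a pose out of reach is approached as far as the arm can. A call with a gripper value outside its range is refused whole. "gripper" is the finger opening in mm, from 0 to 85.4, set as the call begins (left out, the last holds). The fingers move at their own pace and stop on an object; the grip force is fixed at half the most. Time passes only in rows, so rows that repeat a pose let the fingers close. It gives the time, the measured TCP pose, the force and the opening at its end, in the units of the state.
- env.get_state(): the state, without advancing time (a new reading comes with each control period).
- imaging.get_image(name): name is "side" or "top" or "wrist"; returns a dict with "image" (480x640x3 uint8, red, green, blue), "depth" (480x640 float32, m along the optical axis (not along the pixel's ray), 0 where there is no reading), "fov_y" (degrees; the focal length in pixels is half the picture's height over the tangent of half this angle, whatever the lens; pixels are square), "cx", "cy" (the principal point, pixels), "k1" (the pictures are not rectified: a ray, as slopes to the right and down, at radius r is drawn at 1 + k1 r^2 times it, then the intrinsics apply), "xyz" and "rotation" of the camera in the world. Camera axes: x right, y down, z forward; pixel columns grow to the right and rows downward; lengths in m; the calibration is good to about 2 mm. A picture is of the moment at which its call begins.
- env.finish_job(): hands the job in, once; it reports no verdict.
Trained networks look in a picture, given as the dict that the camera call returned (one of the last four; its "shot" number tells which), for a name from the list of things; names that differ only in an ending like _2 or _b are one class to them, and where a whole thing is asked for, a point or a joint stands for the part that bears it (a point fixed in the world has none). Each returns a list of dicts, best first, with "score" (0 to 1); they miss things now and then, are a little off and sometimes report something else, mostly with a low value. They report only what shows in the picture. A call takes as long as a camera call.
- imaging.find_in(label, picture): "pixel" ([column, row] in pixels, amid what is visible of it).
- imaging.outline_of(label, picture): "mask" (480x640 bool, what is visible of it) and "pixel" ([column, row] in pixels, amid what is visible of it).
- imaging.spot_point(label, picture): "pixel" ([column, row] in pixels: a listed point, or the origin of a listed thing).
The state is a dict: "t": time; "qpos": joint angles; "dq": joint speeds; "effort": joint torques, N m; "position": TCP position; "tcp_rot": TCP orientation; "wrist_force": force on the tool from outside, world axes, zero at the start; "torque": the same for the moment, N m; "grip_width": finger opening in m.
Only numpy, scipy, OpenCV 4.12 (cv2) and the standard library are available. Lean on these libraries where they do the work, as an engineer would, in place of code of your own. Each camera call takes 0.05 s, during which the arm holds its last target. There are 200 camera calls.

TASK

Set the bench up for the next inspection: lay the rectangular brass plate flat in the rectangular pocket on top of the black stage, then stand the black cup upright, mouth up, on the middle of that plate. Park the other three parts upright in the low black holder that matches each: the wide lens in the wide ring, the narrow lens in the narrow ring and the cube in the square frame. Let go of everything and leave it all standing still.

Things in the scene. Friction and masses are not known exactly. Their poses are not given: they have to be found in the camera images.
- plate: Loose brass rectangular plate lying flat, 64 mm long (its x axis) x 46 mm wide (y) x 14 mm thick (z). Origin: centre of the underside. Grip it across its 46 mm width.
- cup: Loose plain black round cup, 36 mm outside diameter, 32 mm tall, open at the top (26 mm mouth), standing upright. Origin: centre of the underside, z up.
- wide_lens: Loose steel lens barrel standing upright, the wider of the two: 46 mm diameter, straight-sided from the foot to 44 mm height, then tapering to a 32 mm wide glass-fronted nose; 58 mm tall in all. Origin: centre of the foot, z up.
- narrow_lens: Loose steel lens barrel standing upright, the narrower of the two: 28 mm diameter, straight-sided from the foot to 44 mm height, then tapering to a 20 mm wide nose; 58 mm tall in all. Origin: centre of the foot, z up.
- prism: Loose dark steel cube, 38 mm in each direction, with a round window in the top and each side. Origin: centre of the underside; x and y square to its sides, z up.
- stage: Fixed black positioning stage, a block 100 mm (x) x 84 mm (y), 40 mm tall to the top of its rim, with a micrometer screw sticking out of its +x side to 80 mm from the centre. In its top is a rectangular pocket 76 mm (x) x 58 mm (y), 4 mm deep, with a grey floor, for the plate: the plate's long side goes along the stage's x axis, either way round. Origin: centre of the underside, on the table; the pocket is centred above it and its floor is 36 mm above it.
- wide_ring: Fixed low black round holder with a grey floor, the wider of the two: inside diameter 60 mm, outside 76 mm, rim 10 mm above the table, floor 3 mm above the table. Origin: centre of the underside, on the table.
- narrow_ring: Fixed low black round holder with a grey floor, the narrower of the two: inside diameter 42 mm, outside 58 mm, rim 10 mm above the table, floor 3 mm above the table. Origin: centre of the underside, on the table.
- square_frame: Fixed low black square holder with a grey floor: inside 50 x 50 mm, outside 64 x 64 mm, rim 10 mm above the table, floor 3 mm above the table. Origin: centre of the underside, on the table; x and y square to its sides.

How it is judged (in metres and radians):
On the way, in this order (a step that is already met when the one before it is completed fails the run):
1. the plate lies in the pocket of the stage (horizontal distance between plate and stage below 0.01 m and z of plate in the frame of stage between 0.033 and 0.039 m and angle between plate's own z axis and vertical below 0.1 rad and linear speed of plate below 0.02 m/s and angular speed of plate below 0.2 rad/s and angle between the x axis of plate and the x axis of stage, either way round below 0.3 rad), for 0.2 s.
2. the cup stands on the plate in the pocket (all of step 1 and horizontal distance between cup and plate below 0.012 m and z of cup in the frame of plate between 0.011 and 0.017 m and angle between cup's own z axis and vertical below 0.1 rad and linear speed of cup below 0.02 m/s and angular speed of cup below 0.2 rad/s), for 0.2 s.
At the end, for the whole second after the job is handed in: Plate flat in the stage pocket (10 mm, 0.3 rad, long sides parallel); cup upright on it within 12 mm of its centre; wide lens, narrow lens and cube upright on the floor of the wide ring, narrow ring and square frame within 11 mm; heights within 3 mm, tilt under 0.1 rad; all at rest (all of step 2 and horizontal distance between wide_lens and wide_ring below 0.011 m and z of wide_lens in the frame of wide_ring between 0 and 0.006 m and angle between each of wide_lens, narrow_lens, prism's own z axis and vertical below 0.1 rad and linear speed of each of wide_lens, narrow_lens, prism below 0.02 m/s and angular speed of each of wide_lens, narrow_lens, prism below 0.2 rad/s and horizontal distance between narrow_lens and narrow_ring below 0.011 m and z of narrow_lens in the frame of narrow_ring between 0 and 0.006 m and horizontal distance between prism and square_frame below 0.011 m and z of prism in the frame of square_frame between 0 and 0.006 m); the robot touches nothing.
It also fails if it takes over 128 s, if anything falls off the work surface, if the arm or the gripper's body presses on something with over 40 N, if the wrist force passes 120 N, or if a joint passes its speed limit or range.

## Working session

There is one attempt and no reset: what is moved stays moved. The work goes in short steps, Python scripts to look and compute and a tool call to move; the robot and the scene stay as the last step left them, time stands still between calls to the robot, and variables do not carry over. Pictures are saved under pics/ and viewed, about 12 in all and at most 16, crops included, and the job is handed in when it is done.

Besides the shell and the picture viewer there is one more tool, called after "Call:" as a command line: name --pt "numbers of a row" for each row, then --argument value for the rest. move_arm: Moves the arm, as the interface text tells. Its arguments: {"type":"object","properties":{"offset":{"type":"array"},"yaw":{"type":"array"},"gripper":{"type":"number"}},"required":["offset","yaw"]}

```bash
mkdir -p pics; cat > h.py <<'E'
import numpy as np, cv2
from cell import env, imaging
NAMES="plate cup wide_lens narrow_lens prism stage wide_ring narrow_ring square_frame".split()
def K(p):
    f=240/np.tan(np.radians(p["fov_y"])/2); return f
def slopes(p,uv):
    f=K(p); d=(np.atleast_2d(uv).astype(float)-[p["cx"],p["cy"]])/f
    s=d.copy()
    for _ in range(20): s=d/(1+p["k1"]*(s**2).sum(1,keepdims=True))
    return s
def Rm(p):
    R=np.array(p["rotation"],float)
    if R.shape==(3,3): return R
    from scipy.spatial.transform import Rotation as Ro
    return Ro.from_euler("xyz",R,degrees=True).as_matrix()
def onz(p,uv,z):
    s=slopes(p,uv); r=np.c_[s,np.ones(len(s))]@Rm(p).T; o=np.array(p["xyz"])
    return o+r*((z-o[2])/r[:,2])[:,None]
def cloud(p,mask):
    v,u=np.nonzero(mask&(p["depth"]>0)); d=p["depth"][v,u]
    s=slopes(p,np.c_[u,v]); return np.array(p["xyz"])+(np.c_[s,np.ones(len(s))]*d[:,None])@Rm(p).T
def save(p,n): cv2.imwrite("pics/"+n,p["image"][:,:,::-1])
E
python3 - <<'E'
from h import *
print(env.get_state())
for c in("top","side","wrist"):
    p=imaging.get_image(c); save(p,c+"0.png"); print(c,p["xyz"],p["rotation"],p["fov_y"],p["k1"])
    for n in NAMES:
        for o in imaging.outline_of(n,p)[:2]:
            C=cloud(p,o["mask"])
            if len(C)<20: continue
            zt=np.percentile(C[:,2],97); T=C[C[:,2]>zt-.006]
            print(n,round(o["score"],2),np.round(o["pixel"]),"z",zt.round(4),"topmid",((T.min(0)+T.max(0))/2)[:2].round(4),"ext",np.ptp(T,0)[:2].round(3),"rect",cv2.minAreaRect((T[:,:2]*1000).astype(np.float32)))
E
```

```text
{'t': 0.0, 'qpos': array([-73.0981871 ,  21.99291156,   2.51161048,  91.64988454,
        -1.02314246,  66.53136269,  -2.85948499]), 'dq': array([-0.10958437,  0.03024855,  0.02903483,  0.02832993,  0.02171245,
       -0.11602326,  0.03350908]), 'effort': array([ 2.45250558e-04, -4.33467329e+01,  1.02481786e+00, -2.49505967e+01,
        1.06120639e-02,  1.13104013e-02, -9.95339917e-06]), 'position': array([0.2484228 , 0.59951581, 0.19077002]), 'tcp_rot': array([-1.79848664e+02,  1.04650917e-02,  1.57499679e+02]), 'wrist_force': array([-0.29227769, -0.61441715,  0.31632473]), 'torque': array([0.01385924, 0.00490274, 0.03565258]), 'grip_width': 0.08531325284594853}
top [0.3678208  0.01776945 1.04752988] [-173.87119778   -1.09924901  -89.48990334] 52.94954716103094 -0.08726743032821156
plate 0.75 [261. 265.] z 0.0169 topmid [0.4321 0.153 ] ext [0.067 0.049] rect ((431.8677062988281, 153.31072998046875), (63.57170486450195, 46.19942855834961), 7.248536586761475)
cup 0.54 [463. 294.] z 0.0335 topmid [ 0.3691 -0.2954] ext [0.032 0.036] rect ((368.43292236328125, -294.9140625), (33.88704681
[... 3249 characters left out ...]
24.212488174438477)
square_frame 0.82 [461. 388.] z 0.0122 topmid [ 0.4891 -0.404 ] ext [0.075 0.076] rect ((490.3320617675781, -403.4411315917969), (64.65001678466797, 66.21332550048828), 75.01568603515625)
wrist [0.17090419 0.63278871 0.37281489] [1.61124287e+02 4.74550163e-02 6.74918166e+01] 65.06909880076837 -0.005028203277932138
narrow_lens 0.69 [105. 375.] z 0.0572 topmid [0.2793 0.4221] ext [0.126 0.25 ] rect ((280.70465087890625, 424.64111328125), (17.10788345336914, 275.4684143066406), 24.35331153869629)
wide_ring 0.57 [253. 426.] z 0.0099 topmid [0.3708 0.4836] ext [0.276 0.214] rect ((386.97247314453125, 504.70947265625), (69.73854064941406, 346.15252685546875), 49.51576232910156)
```

View pics/top0.png

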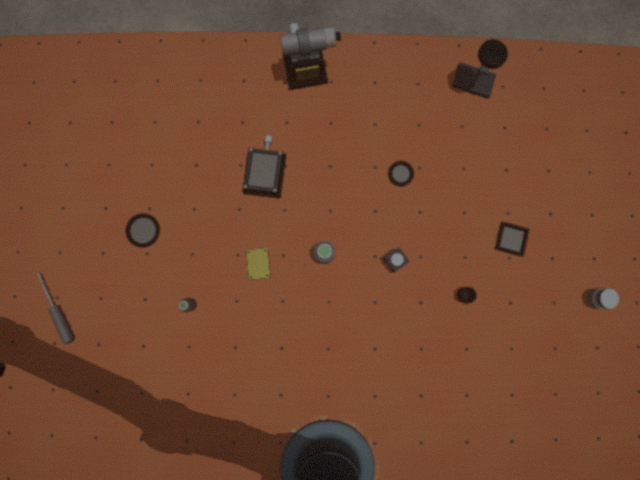

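View pics/side0.png

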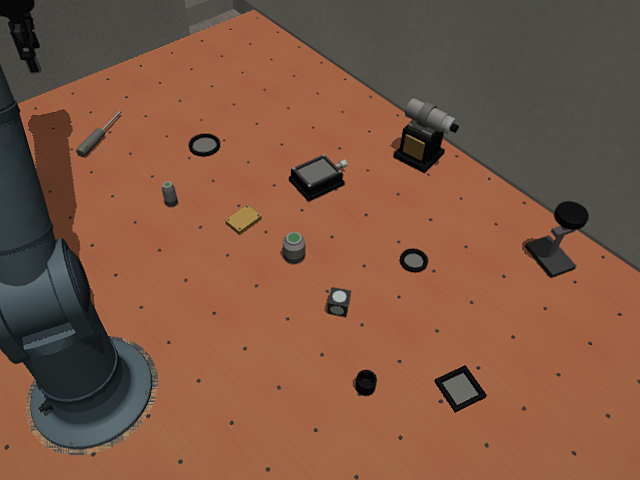

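View pics/wrist0.png

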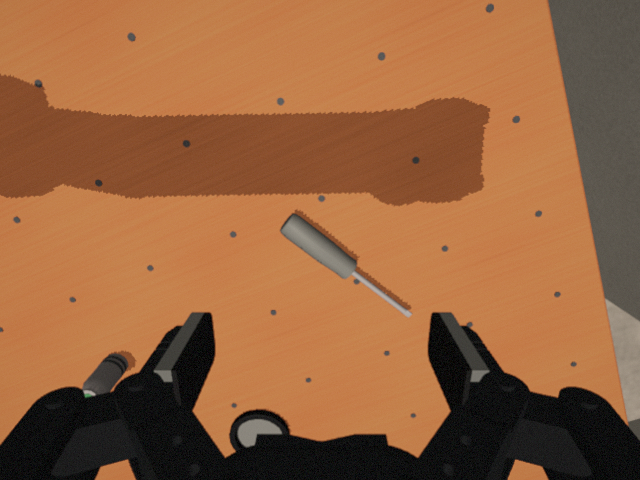

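The top and side views agree within about 3 mm, and all nine things were found (plate at (258,264) and stage at (264,172) in the top view). First I'll go above the plate.

Call:
move_arm --pt "181 -448 0" --pt "181 -448 0" --pt "181 -448 0" --pt "181 -448 0" --pt "181 -448 0" --pt "181 -448 0" --pt "181 -448 0" --pt "181 -448 0" --pt "181 -448 0" --pt "181 -448 0" --yaw '[30, 30, 30, 30, 30, 30, 30, 30, 30, 30]'

```text
t: 2.75
position: [0.4296, 0.1532, 0.1924]
tcp_rot: [180.0, 0.0, -172.5]
wrist_force: [0.3, 0.2, -0.3]
grip_width: 0.0852
```

```bash
cat >> h.py <<'E'
def look(names,tag,cam="wrist"):
    s=env.get_state(); print("tcp",s["position"].round(4),s["tcp_rot"].round(1),"w",round(s["grip_width"],4),"t",round(s["t"],2))
    p=imaging.get_image(cam); save(p,tag+".png")
    for n in names:
        for o in imaging.outline_of(n,p)[:1]:
            C=cloud(p,o["mask"])
            if len(C)<20: continue
            zt=np.percentile(C[:,2],95); T=C[abs(C[:,2]-zt)<.005]
            r=cv2.minAreaRect((T[:,:2]*1000).astype(np.float32)); (c,rad)=cv2.minEnclosingCircle((T[:,:2]*1000).astype(np.float32))
            print(n,round(o["score"],2),np.round(o["pixel"]),"z",zt.round(4),"rect",np.round(r[0],1),np.round(r[1],1),round(r[2],1),"circ",np.round(c,1),round(rad,1))
    return p
E
python3 -c "
from h import *
look(['plate','stage'],'w1')"
```

```text
tcp [0.4296 0.1532 0.1924] [ 180.     0.  -172.5] w 0.0852 t 2.75
plate 0.63 [322. 200.] z 0.0142 rect [429.8 154.6] [64.1 45.2] 6.5 circ [429.2 153.9] 37.8
stage 0.86 [291. 372.] z 0.0395 rect [628.9 145.9] [75.8 91.9] 83.7 circ [628.8 145.9] 58.7
```

Call:
move_arm --pt "0 1 -60" --pt "0 1 -120" --pt "0 1 -165" --pt "0 1 -189" --pt "0 1 -189" --yaw '[-1, -1, -1, -1, -1]'

```text
t: 3.52
position: [0.4272, 0.1538, 0.0012]
tcp_rot: [-179.9, -0.3, -173.3]
wrist_force: [0.1, -1.2, 0.1]
grip_width: 0.0854
```

Call:
move_arm --pt "0 0 0" --pt "0 0 0" --pt "0 0 0" --pt "0 0 0" --pt "0 0 0" --yaw '[0, 0, 0, 0, 0]' --gripper 30

```text
t: 4.15
position: [0.4299, 0.1535, 0.0034]
tcp_rot: [180.0, 0.0, -173.5]
wrist_force: [0.1, 0.2, -0.1]
grip_width: 0.0301
```

Call:
move_arm --pt "0 0 40" --pt "0 0 100" --pt "0 0 150" --pt "0 0 150" --yaw '[0, 0, 0, 0]'

```text
t: 4.65
position: [0.4337, 0.1553, 0.1578]
tcp_rot: [179.7, 0.6, -173.5]
wrist_force: [0.7, -0.2, -0.9]
grip_width: 0.03
```

```bash
python3 -c "
from h import *
look(['plate','stage'],'w2')"
```

```text
tcp [0.4337 0.1553 0.1578] [ 179.7    0.6 -173.5] w 0.03 t 4.65
```

View pics/w2.png

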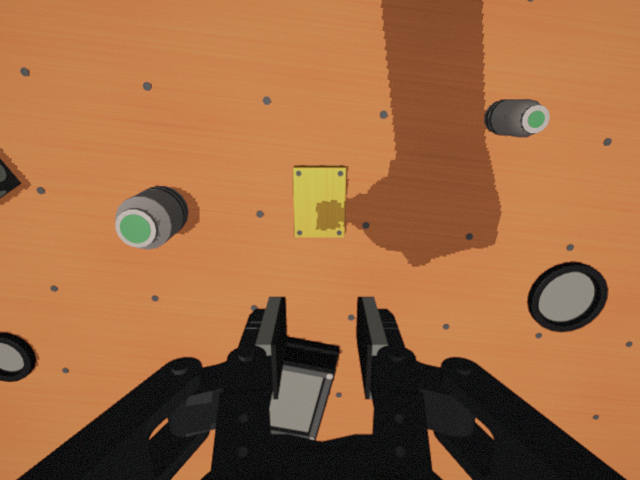

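```bash
python3 -c "
from h import *
look(['plate','stage'],'t2','top')
p=look(['plate'],'w3')
for n in ('plate',): print([(o['score'],o['mask'].sum(),o['pixel']) for o in imaging.outline_of(n,p)])
for d in (100,150,200):
  print(d,p['depth'][300:360:10,150:500:25].round(3) if d==100 else '')
"
```

```text
tcp [0.4287 0.1531 0.1522] [-1.800e+02 -1.000e-01 -1.735e+02] w 0.0302 t 4.8
plate 0.82 [266. 268.] z 0.0168 rect [419.1 146.3] [36.1 36.6] 7.9 circ [418.1 145.1] 22.0
stage 0.95 [266. 170.] z 0.041 rect [632.  144.1] [76.  92.3] 84.0 circ [631.7 144.3] 58.0
tcp [0.4282 0.1527 0.1513] [-179.9   -0.2 -173.5] w 0.0299 t 4.95
plate 0.55 [322. 212.] z 0.0141 rect [430.1 154.3] [64.8 45.9] 6.3 circ [429.5 154.3] 38.6
[(0.55, np.int64(3858), [321.6, 211.8]), (0.3, np.int64(517), [3.7, 190.1])]
100 [[0.373 0.371 0.372 0.372 0.374 0.151 0.372 0.372 0.372 0.151 0.37  0.371
  0.373 0.372]
 [0.376 0.375 0.376 0.377 0.377 0.144 0.376 0.376 0.376 0.144 0.376 0.376
  0.375 0.376]
 [0.38  0.379 0.379 0.38  0.145 0.136 0.379 0.378 0.381 0.138 0.38  0.379
  0.38  0.38 ]
 [0.384 0.383 0.384 0.383 0.139 0.13  0.383 0.383 0.383 0.132 0.381 0.383
  0.383 0.383]
 [0.388 0.389 0.387 0.387 0.132 0.125 0.387 0.387 0.387 0.125 0.132 0.387
  0.386 0.387]
 [0.391 0.391 0.393 0.392 0.115 0.123 0.387 0.389 0.389 0.123 0.115 0.391
  0.39  0.391]]
150 
200
```

```bash
python3 -c "
from h import *
p=imaging.get_image('wrist'); s=env.get_state(); print(s['position'],s['grip_width'])
m=(p['depth']<.25); m[:,:260]&=True
C=cloud(p,m); z=C[:,2]; L=C[z<np.percentile(z,1)]
from scipy.spatial.transform import Rotation as R
q=(C-s['position'])@R.from_euler('xyz',s['tcp_rot'],degrees=True).as_matrix()
for a in range(-30,6,3):
  k=q[(q[:,2]>a/1000)&(q[:,2]<=(a+3)/1000)]
  if len(k): print(a,len(k),k.min(0).round(4),k.max(0).round(4),'inner',abs(k[:,1]).min().round(4))
"
```

```text
[0.42920114 0.15316234 0.15225772] 0.030240070152974214
```

```bash
python3 -c "
from h import *
from scipy.spatial.transform import Rotation as R
p=imaging.get_image('wrist'); s=env.get_state()
m=(p['depth']<.25); C=cloud(p,m); print(p['xyz'],p['rotation'])
q=(C-s['position'])@R.from_euler('xyz',s['tcp_rot'],degrees=True).as_matrix()
print(len(q),q.min(0),q.max(0)); k=q[q[:,2]>q[:,2].max()-.006]; print(k.min(0),k.max(0))
"
```

```text
[0.34579965 0.14434888 0.33302246] [1.61251216e+02 1.07439693e-01 9.64896206e+01]
50522 [-0.01233343 -0.06284069 -0.1301014 ] [ 0.02103203  0.06313134 -0.0377948 ]
[-0.01049176 -0.02104917 -0.04379167] [ 0.01233779  0.02202545 -0.0377948 ]
```

The jaws closed above the plate. The wrist depth puts the fingertips about 38 mm short of the reported TCP, which explains the miss. I'll measure the tips at other openings.

```bash
cat >> h.py <<'E'
def tips():
    from scipy.spatial.transform import Rotation as R
    p=imaging.get_image('wrist'); s=env.get_state()
    C=cloud(p,p['depth']<.22)
    q=(C-s['position'])@R.from_euler('xyz',s['tcp_rot'],degrees=True).as_matrix()
    k=q[q[:,2]>np.percentile(q[:,2],99.9)-.006]; print("w",s['grip_width'].round(4),"tip",k.min(0).round(4),k.max(0).round(4))
E
echo
```

Call:
move_arm --pt "0 0 0" --pt "0 0 0" --pt "0 0 0" --yaw '[0, 0, 0]' --gripper 46

```text
t: 5.58
position: [0.4298, 0.1535, 0.1532]
tcp_rot: [180.0, 0.0, -173.5]
wrist_force: [0.8, -0.4, -0.3]
grip_width: 0.0461
```

```bash
python3 -c "
from h import *
tips()"
```

```text
Traceback (most recent call last):
  File "h.py", line 39, in tips
    k=q[q[:,2]>np.percentile(q[:,2],99.9)-.006]; print("w",s['grip_width'].round(4),"tip",k.min(0).round(4),k.max(0).round(4))
                                                           ^^^^^^^^^^^^^^^^^^^^^
AttributeError: 'float' object has no attribute 'round'
```

Call:
move_arm --pt "0 0 0" --pt "0 0 0" --pt "0 0 0" --pt "0 0 0" --yaw '[0, 0, 0, 0]' --gripper 85

```text
t: 6.12
position: [0.4298, 0.1535, 0.1532]
tcp_rot: [-180.0, -0.0, -173.5]
wrist_force: [-0.1, -0.1, -0.4]
grip_width: 0.085
```

```bash
python3 -c "
from h import *
tips()
p=look(['plate'],'side3','side'); cv2.imwrite('pics/side3c.png',cv2.resize(p['image'][60:300,60:380,::-1],None,fx=2.5,fy=2.5))"
```

```text
Traceback (most recent call last):
  File "h.py", line 39, in tips
    k=q[q[:,2]>np.percentile(q[:,2],99.9)-.006]; print("w",s['grip_width'].round(4),"tip",k.min(0).round(4),k.max(0).round(4))
                                                           ^^^^^^^^^^^^^^^^^^^^^
AttributeError: 'float' object has no attribute 'round'
```

```bash
sed -i "s/s\['grip_width'\].round(4)/round(s['grip_width'],4)/" h.py; python3 -c "
from h import *
tips()
p=look(['plate'],'side3','side'); cv2.imwrite('pics/side3c.png',cv2.resize(p['image'][60:300,60:380,::-1],None,fx=2.5,fy=2.5))"
```

```text
w 0.0848 tip [-0.0106 -0.0545 -0.0579] [ 0.0124  0.0536 -0.0501]
tcp [0.4298 0.1535 0.1532] [-180.     0.  -173.5] w 0.0848 t 6.22
plate 0.64 [244. 219.] z 0.0168 rect [427.3 154.2] [63.4 47.7] 7.5 circ [426.6 154.4] 37.5
```

View pics/side3c.png

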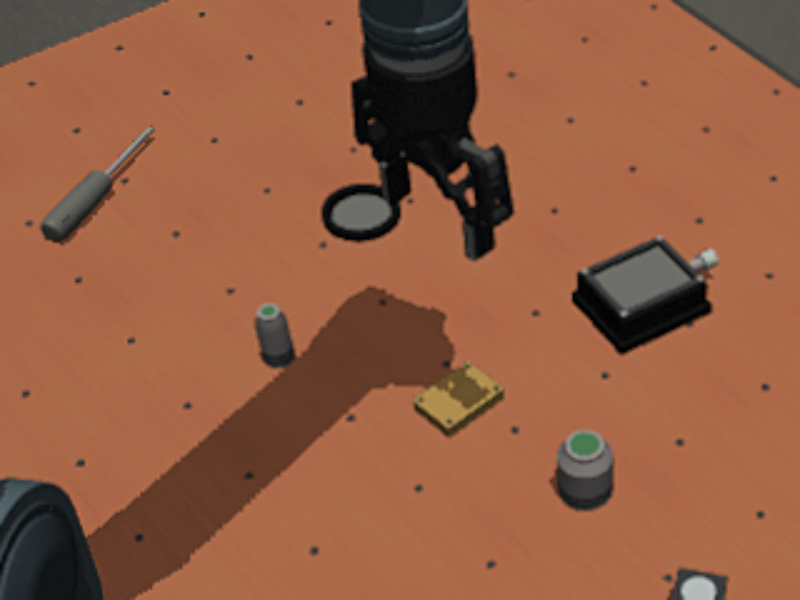

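Call:
move_arm --pt "0 0 0" --pt "0 0 0" --pt "0 0 0" --yaw '[0, 0, 0]' --gripper 46

```text
t: 6.7
position: [0.4298, 0.1535, 0.1531]
tcp_rot: [-180.0, -0.0, -173.5]
wrist_force: [-0.4, -0.8, 0.3]
grip_width: 0.0462
```

```bash
python3 -c "
from h import *
tips()"
```

```text
w 0.046 tip [-0.0107 -0.0345 -0.0483] [ 0.0128  0.0358 -0.04  ]
```

Side view agrees: the tips sit well above where the stated TCP would be. Tips are 50 mm behind TCP when open, 40 mm at 46 mm opening, so I lower by about 37 mm more.

Call:
move_arm --pt "0 1 0" --pt "0 1 -60" --pt "0 1 -120" --pt "0 1 -160" --pt "0 1 -186" --pt "0 1 -186" --pt "0 1 -186" --yaw '[0, 0, 0, 0, 0, 0, 0]' --gripper 75

```text
t: 7.62
position: [0.4308, 0.155, -0.032]
tcp_rot: [180.0, 0.1, -173.5]
wrist_force: [0.1, 0.5, -0.0]
grip_width: 0.0751
```

Call:
move_arm --pt "0 0 0" --pt "0 0 0" --pt "0 0 0" --pt "0 0 0" --yaw '[0, 0, 0, 0]' --gripper 30

```text
t: 8.12
position: [0.4311, 0.155, -0.031]
tcp_rot: [179.9, 0.1, -173.5]
wrist_force: [-1.0, -1.2, 8.6]
grip_width: 0.0434
```

Call:
move_arm --pt "0 0 10" --pt "0 0 40" --pt "0 0 90" --pt "0 0 90" --yaw '[0, 0, 0, 0]'

```text
t: 8.62
position: [0.4333, 0.1562, 0.061]
tcp_rot: [179.8, 0.5, -173.5]
wrist_force: [0.8, -0.2, -4.6]
grip_width: 0.0434
```

```bash
python3 -c "
from h import *
p=look(['plate'],'w4')"
```

```text
tcp [0.4333 0.1562 0.061 ] [ 179.8    0.5 -173.5] w 0.0434 t 8.62
plate 0.77 [324. 308.] z 0.1057 rect [431.5 156.4] [64.7 46.1] 6.4 circ [431.4 156.6] 38.9
```

View pics/w4.png

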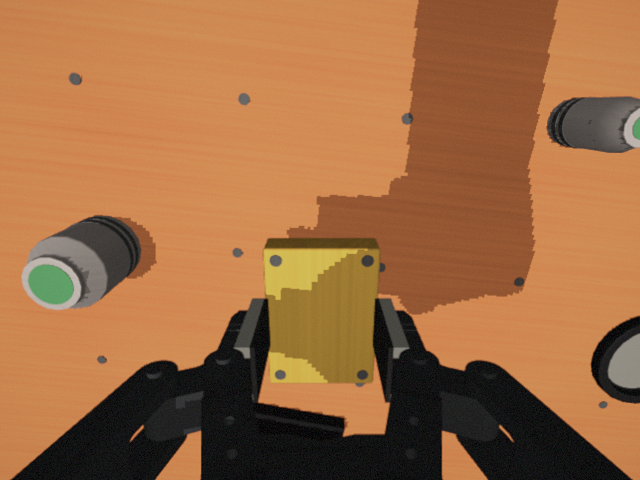

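Plate is held squarely. Next I'll carry it over the stage and compare from there.

Call:
move_arm --pt "60 -3 0" --pt "120 -6 0" --pt "180 -8 0" --pt "201 -9 0" --pt "201 -9 0" --pt "201 -9 0" --yaw '[-6, -12, -12, -12, -12, -12]'

```text
t: 9.48
position: [0.6274, 0.1453, 0.0545]
tcp_rot: [-179.9, -0.3, 174.5]
wrist_force: [-0.5, 0.1, -4.5]
grip_width: 0.0432
```

```bash
python3 -c "
from h import *
p=look(['plate','stage'],'w5'); p=look(['plate','stage'],'t5','top')"
```

```text
tcp [0.6274 0.1453 0.0545] [-179.9   -0.3  174.5] w 0.0432 t 9.47
plate 0.91 [323. 306.] z 0.0992 rect [626.3 145.8] [46.2 65. ] 84.5 circ [626.2 145.8] 38.9
stage 0.55 [323. 208.] z 0.0396 rect [616.2 147.3] [75.5 65.6] 83.6 circ [616.1 147.1] 49.0
tcp [0.6286 0.1459 0.0562] [-180.    -0.2  174.5] w 0.0436 t 9.62
plate 0.62 [268. 170.] z 0.1032 rect [614.8 137.5] [36.8 26.5] 1.8 circ [614.1 137.2] 20.4
stage 0.66 [271. 183.] z 0.0409 rect [614.2 133.2] [49.6 59.2] 83.9 circ [615.1 132.1] 36.6
```

View pics/w5.png

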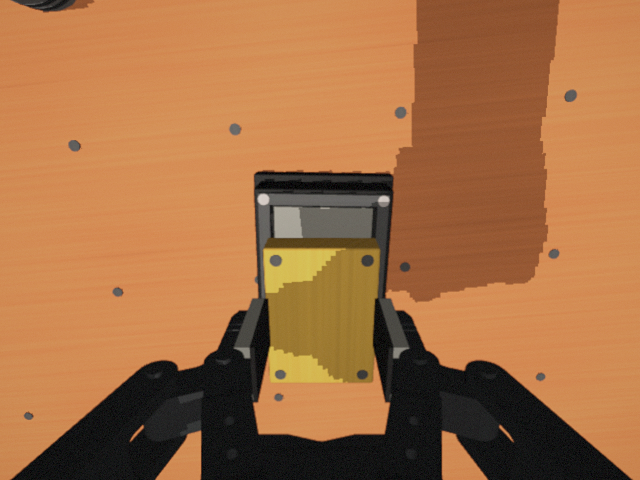

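Call:
move_arm --pt "0 0 -20" --pt "0 0 -38" --pt "0 0 -46" --pt "0 0 -50" --pt "0 0 -52" --pt "0 0 -52" --pt "0 0 -52" --yaw '[0, 0, 0, 0, 0, 0, 0]'

```text
t: 10.65
position: [0.6315, 0.1457, 0.0057]
tcp_rot: [180.0, 0.1, 174.5]
wrist_force: [-0.5, 0.8, -4.0]
grip_width: 0.0436
```

Call:
move_arm --pt "0 0 -1" --pt "0 0 -1" --yaw '[0, 0]'

```text
t: 10.9
position: [0.6315, 0.1457, 0.0052]
tcp_rot: [180.0, 0.1, 174.5]
wrist_force: [-1.0, -0.4, 0.7]
grip_width: 0.0436
```

Call:
move_arm --pt "0 0 0" --pt "0 0 0" --pt "0 0 0" --pt "0 0 60" --pt "0 0 120" --pt "0 0 150" --pt "0 0 150" --pt "0 0 150" --yaw '[0, 0, 0, 0, 0, 0, 0, 0]' --gripper 70

```text
t: 11.9
position: [0.6299, 0.1454, 0.1531]
tcp_rot: [-180.0, -0.1, 174.5]
wrist_force: [0.5, 0.4, -0.9]
grip_width: 0.0704
```

```bash
python3 -c "
from h import *
p=look(['plate','stage'],'w6')"
```

```text
tcp [0.6299 0.1454 0.1531] [-1.800e+02 -1.000e-01  1.745e+02] w 0.0704 t 11.9
plate 0.66 [320. 220.] z 0.0501 rect [630.  146.1] [46.1 64.3] 84.5 circ [629.7 146.2] 38.3
stage 0.81 [322. 180.] z 0.0398 rect [629.1 145.9] [75.6 91.1] 83.4 circ [628.9 145.7] 58.2
```

View pics/w6.png

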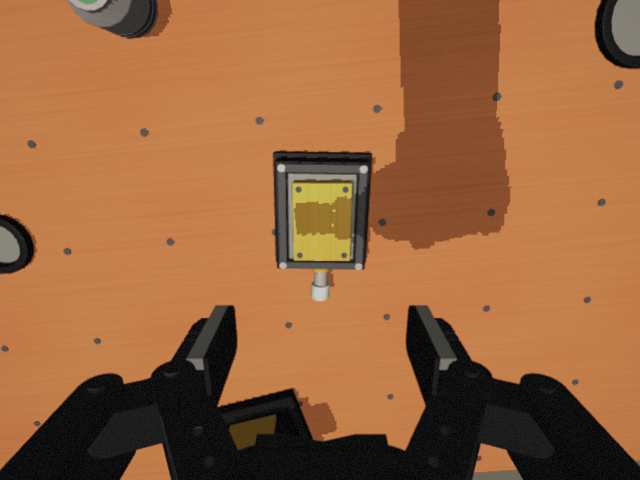

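Plate is seated: its underside is at 36 mm, within 1 mm of the stage centre and about 1° off. Next, the cup.

Call:
move_arm --pt "-264 -441 0" --pt "-264 -441 0" --pt "-264 -441 0" --pt "-264 -441 0" --pt "-264 -441 0" --pt "-264 -441 0" --pt "-264 -441 0" --pt "-264 -441 0" --pt "-264 -441 0" --pt "-264 -441 0" --yaw '[-84.5, -84.5, -84.5, -84.5, -84.5, -84.5, -84.5, -84.5, -84.5, -84.5]'

```text
t: 13.3
position: [0.3658, -0.2959, 0.1536]
tcp_rot: [-179.9, -0.0, 89.9]
wrist_force: [1.1, 0.2, 0.6]
grip_width: 0.0702
```

Call:
move_arm --pt "0 0 0" --pt "0 0 0" --yaw '[0, 0]'

```text
t: 13.55
position: [0.3679, -0.2937, 0.1539]
tcp_rot: [-180.0, -0.0, 90.2]
wrist_force: [0.3, -1.0, -0.3]
grip_width: 0.0698
```

```bash
python3 -c "
from h import *
p=look(['cup','square_frame','prism'],'w7')"
```

```text
tcp [ 0.3679 -0.2937  0.1539] [-180.    -0.    90.2] w 0.0698 t 13.55
cup 0.93 [321. 214.] z 0.0317 rect [ 366.7 -296.1] [35.1 35. ] 21.5 circ [ 366.5 -296.3] 17.9
square_frame 0.82 [460. 304.] z 0.0102 rect [ 491.7 -402.7] [58.3 64.5] 75.2 circ [ 491.3 -402.9] 42.9
prism 0.59 [418.  18.] z 0.0382 rect [ 440.3 -142.4] [38.9 37.3] 36.5 circ [ 439.3 -142.6] 25.4
```

View pics/w7.png

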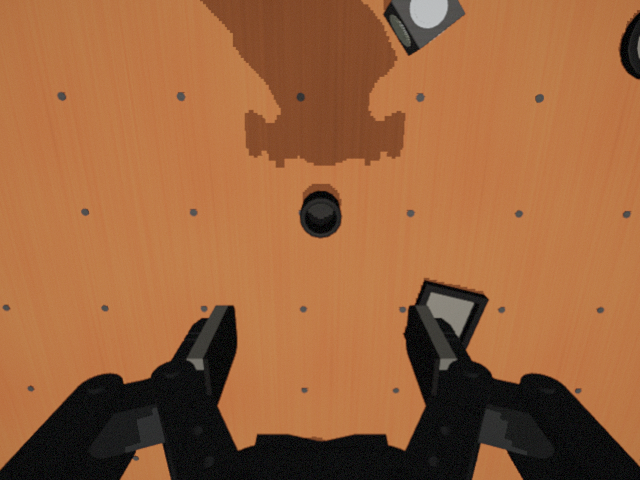

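Cup is at pixel (321,214), world (366.6, −296.2), and upright. Descend and grip.

Call:
move_arm --pt "0 -2 -60" --pt "0 -2 -120" --pt "0 -2 -165" --pt "0 -2 -184" --pt "0 -2 -184" --pt "0 -2 -184" --yaw '[0, 0, 0, 0, 0, 0]'

```text
t: 14.5
position: [0.3678, -0.2981, -0.029]
tcp_rot: [179.9, 0.1, 90.0]
wrist_force: [-0.1, -0.2, 0.5]
grip_width: 0.07
```

Call:
move_arm --pt "0 0 0" --pt "0 0 0" --pt "0 0 0" --pt "0 0 0" --pt "0 0 0" --yaw '[0, 0, 0, 0, 0]' --gripper 20

```text
t: 15.12
position: [0.368, -0.2978, -0.0284]
tcp_rot: [179.9, -0.0, 90.0]
wrist_force: [-1.3, 1.1, 7.9]
grip_width: 0.0346
```

Call:
move_arm --pt "0 0 20" --pt "0 0 80" --pt "0 0 120" --pt "0 0 120" --pt "0 0 120" --yaw '[0, 0, 0, 0, 0]'

```text
t: 15.75
position: [0.3665, -0.2966, 0.0898]
tcp_rot: [180.0, -0.1, 90.0]
wrist_force: [0.5, -0.1, -0.7]
grip_width: 0.0343
```

```bash
python3 -c "
from h import *
p=look(['cup'],'w8')"
```

```text
tcp [ 0.3665 -0.2966  0.0898] [ 1.8e+02 -1.0e-01  9.0e+01] w 0.0343 t 15.75
cup 0.98 [323. 326.] z 0.1496 rect [ 365.6 -294.8] [36.1 34.6] 85.0 circ [ 365.8 -295. ] 18.4
```

View pics/w8.png

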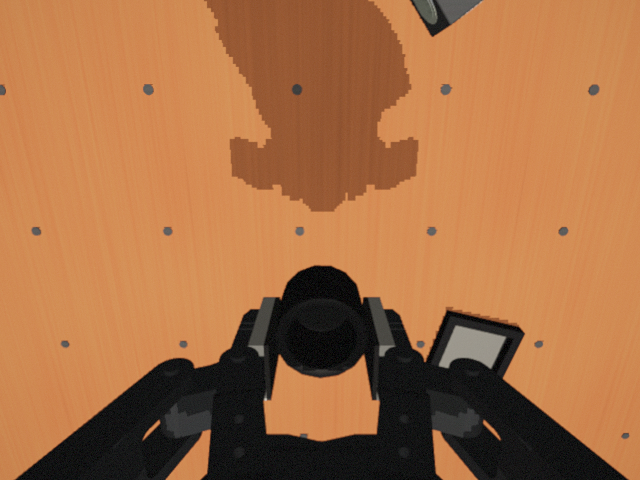

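Call:
move_arm --pt "264 441 0" --pt "264 441 0" --pt "264 441 0" --pt "264 441 0" --pt "264 441 0" --pt "264 441 0" --pt "264 441 0" --pt "264 441 0" --pt "264 441 0" --pt "264 441 0" --yaw '[0, 0, 0, 0, 0, 0, 0, 0, 0, 0]'

```text
t: 17.1
position: [0.6297, 0.1443, 0.0879]
tcp_rot: [-179.8, 0.1, 90.1]
wrist_force: [0.2, -0.6, 0.1]
grip_width: 0.0349
```

Call:
move_arm --pt "0 0 0" --pt "0 0 0" --yaw '[0, 0]'

```text
t: 17.35
position: [0.63, 0.1404, 0.0901]
tcp_rot: [-179.9, 0.0, 89.8]
wrist_force: [0.6, -0.4, -0.1]
grip_width: 0.0347
```

```bash
python3 -c "
from h import *
p=look(['cup','plate'],'w9')"
```

```text
tcp [0.63   0.1404 0.0901] [-179.9    0.    89.8] w 0.0347 t 17.35
cup 0.81 [322. 324.] z 0.1497 rect [629.3 142.3] [34.4 35.8] 0.5 circ [629.2 142.5] 18.1
plate 0.85 [323. 236.] z 0.05 rect [630.3 145.9] [46.3 64. ] 84.4 circ [630.4 146.2] 38.6
```

View pics/w9.png

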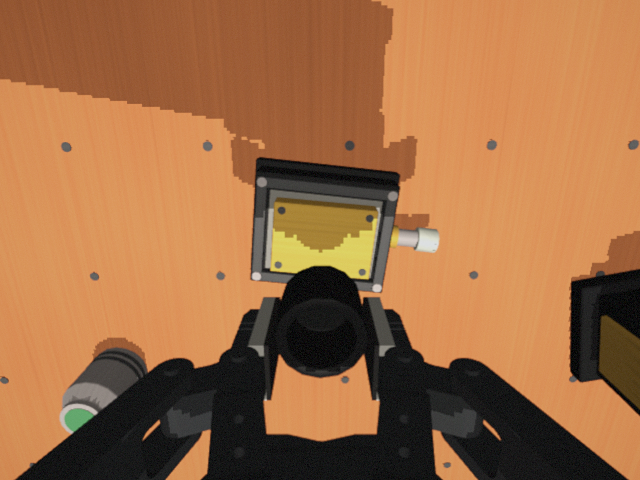

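Call:
move_arm --pt "0 0 -30" --pt "0 0 -50" --pt "0 0 -60" --pt "0 0 -64" --pt "0 0 -66" --pt "0 0 -67" --pt "0 0 -67" --pt "0 0 -67" --yaw '[0, 0, 0, 0, 0, 0, 0, 0]'

```text
t: 18.5
position: [0.6311, 0.1436, 0.0236]
tcp_rot: [180.0, -0.0, 90.0]
wrist_force: [0.3, -0.8, -0.5]
grip_width: 0.0345
```

```bash
python3 -c "
from h import *
p=look(['cup','plate'],'w10'); print(env.get_state()['wrist_force'])"
```

```text
tcp [0.6311 0.1436 0.0236] [180.  -0.  90.] w 0.0345 t 18.5
cup 0.6 [322. 323.] z 0.0832 rect [630.2 145.3] [36.3 34.7] 87.7 circ [630.3 145.5] 18.4
plate 0.62 [317. 263.] z 0.0499 rect [630.9 152.9] [33.2 64.2] 84.6 circ [630.9 153. ] 35.3
[-0.19620172  0.78779809 -0.26929882]
```

Cup bottom sits about 1 mm above the plate and is centred within 1 mm. Lower 1 mm and release.

Call:
move_arm --pt "0 0 -1" --pt "0 0 -1.5" --pt "0 0 -1.5" --yaw '[0, 0, 0]'

```text
t: 19.02
position: [0.6307, 0.1436, 0.0218]
tcp_rot: [-180.0, -0.0, 90.0]
wrist_force: [-0.3, -1.1, 0.7]
grip_width: 0.0344
```

Call:
move_arm --pt "0 0 0" --pt "0 0 0" --pt "0 0 0" --pt "0 0 60" --pt "0 0 120" --pt "0 0 135" --pt "0 0 135" --pt "0 0 135" --yaw '[0, 0, 0, 0, 0, 0, 0, 0]' --gripper 65

```text
t: 20.02
position: [0.629, 0.1436, 0.1544]
tcp_rot: [-179.8, 0.0, 90.0]
wrist_force: [0.5, 0.2, -0.2]
grip_width: 0.0649
```

```bash
python3 -c "
from h import *
p=look(['cup','plate','wide_lens','stage'],'w11')"
```

```text
tcp [0.629  0.1436 0.1544] [-179.8    0.    90. ] w 0.0649 t 20.02
cup 0.72 [323. 226.] z 0.0817 rect [629.7 145.6] [35.1 34.7] 52.2 circ [629.9 145.3] 17.8
plate 0.56 [324. 200.] z 0.0501 rect [630.3 145.8] [46.3 64. ] 84.3 circ [630.7 146.3] 38.5
wide_lens 0.82 [143. 342.] z 0.0578 rect [457.2  14.8] [26.4 33.3] 64.2 circ [455.7  12.3] 17.0
stage 0.81 [333. 188.] z 0.0399 rect [629.8 145.5] [75.7 91.4] 83.4 circ [629.8 145.6] 58.4
```

View pics/w11.png

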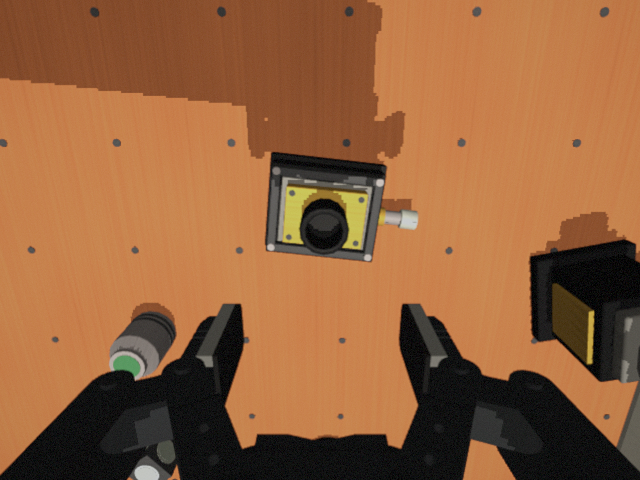

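Cup stands on the plate within 1 mm of its centre (top at 81.7 mm, expected 82). Next, the wide lens.

Call:
move_arm --pt "-177 -132 0" --pt "-177 -132 0" --pt "-177 -132 0" --pt "-177 -132 0" --pt "-177 -132 0" --pt "-177 -132 0" --yaw '[0, 0, 0, 0, 0, 0]' --gripper 80

```text
t: 21.02
position: [0.4546, 0.0122, 0.157]
tcp_rot: [179.9, -0.0, 90.0]
wrist_force: [-0.5, 0.9, -0.3]
grip_width: 0.0799
```

```bash
python3 -c "
from h import *
p=look(['wide_lens','prism','narrow_lens'],'w12')"
```

```text
tcp [0.4546 0.0122 0.157 ] [179.9  -0.   90. ] w 0.0799 t 21.02
wide_lens 0.79 [321. 214.] z 0.0582 rect [455.4  12. ] [31.5 31.2] 0.6 circ [455.3  12. ] 16.3
prism 0.65 [307. 362.] z 0.0383 rect [ 440.9 -142.1] [38.8 39.3] 37.1 circ [ 440.9 -141.4] 25.8
```

Call:
move_arm --pt "1 -1 -50" --pt "1 -1 -100" --pt "1 -1 -150" --pt "1 -1 -178" --pt "1 -1 -178" --pt "1 -1 -178" --yaw '[0, 0, 0, 0, 0, 0]'

```text
t: 21.98
position: [0.4562, 0.0105, -0.0206]
tcp_rot: [179.9, 0.0, 90.0]
wrist_force: [0.6, 0.5, 0.1]
grip_width: 0.0802
```

Call:
move_arm --pt "0 0 0" --pt "0 0 0" --pt "0 0 0" --pt "0 0 0" --pt "0 0 0" --yaw '[0, 0, 0, 0, 0]' --gripper 30

```text
t: 22.6
position: [0.4559, 0.011, -0.0197]
tcp_rot: [179.9, -0.1, 90.0]
wrist_force: [-1.2, 0.1, 8.8]
grip_width: 0.0442
```

Call:
move_arm --pt "0 0 20" --pt "0 0 70" --pt "0 0 100" --pt "0 0 100" --pt "0 0 100" --yaw '[0, 0, 0, 0, 0]'

```text
t: 23.22
position: [0.4536, 0.0109, 0.0779]
tcp_rot: [-179.9, -0.0, 90.0]
wrist_force: [-0.3, -0.1, -3.5]
grip_width: 0.0441
```

```bash
python3 -c "
from h import *
p=look(['wide_lens'],'w13')"
```

```text
tcp [0.4536 0.0109 0.0779] [-179.9   -0.    90. ] w 0.0441 t 23.23
wide_lens 0.69 [318. 332.] z 0.1555 rect [452.7  12.7] [32.2 32.5] 33.1 circ [452.3  12.3] 17.1
```

Call:
move_arm --pt "46 398 0" --pt "46 398 0" --pt "46 398 0" --pt "46 398 0" --pt "46 398 0" --pt "46 398 0" --pt "46 398 0" --pt "46 398 0" --pt "46 398 0" --pt "46 398 0" --yaw '[0, 0, 0, 0, 0, 0, 0, 0, 0, 0]'

```text
t: 24.58
position: [0.5011, 0.4055, 0.078]
tcp_rot: [-179.9, 0.1, 89.8]
wrist_force: [-0.1, 0.3, -3.0]
grip_width: 0.0442
```

```bash
python3 -c "
from h import *
p=look(['wide_lens','wide_ring'],'w14')"
```

```text
tcp [0.5011 0.4055 0.078 ] [-1.799e+02  1.000e-01  8.980e+01] w 0.0442 t 24.57
wide_lens 0.74 [318. 329.] z 0.1554 rect [500.4 407.1] [32.2 32.7] 31.8 circ [500.5 407.1] 17.2
wide_ring 0.88 [320. 215.] z 0.0096 rect [500.6 417.4] [63.4 75. ] 88.9 circ [500.5 411.6] 37.7
```

View pics/w14.png

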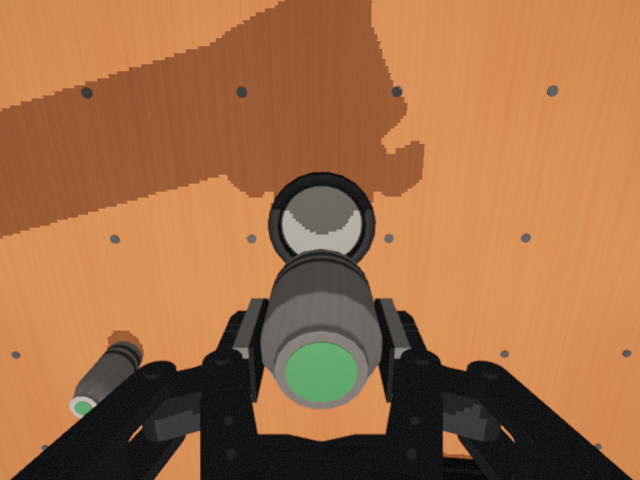

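Call:
move_arm --pt "0 1 -50" --pt "0 1 -75" --pt "0 1 -86" --pt "0 1 -91" --pt "0 1 -94" --pt "0 1 -94.5" --pt "0 1 -94.5" --yaw '[0, 0, 0, 0, 0, 0, 0]'

```text
t: 25.6
position: [0.5013, 0.41, -0.015]
tcp_rot: [179.9, -0.1, 90.0]
wrist_force: [-0.3, -0.5, -2.6]
grip_width: 0.0443
```

```bash
python3 -c "
from h import *
p=look(['wide_lens','wide_ring'],'w15');print(env.get_state()['wrist_force'])"
```

```text
tcp [ 0.5013  0.41   -0.015 ] [ 1.799e+02 -1.000e-01  9.000e+01] w 0.0443 t 25.6
wide_lens 0.71 [320. 330.] z 0.0624 rect [500.4 411.6] [33.7 31.7] 73.0 circ [500.4 411.4] 17.0
wide_ring 0.58 [321. 244.] z 0.0097 rect [500.2 427.3] [44.4 74.5] 90.0 circ [500.4 412.9] 37.4
[-0.227074   -0.09402836 -2.71624426]
```

Call:
move_arm --pt "0 0 -1" --pt "0 0 -1.5" --pt "0 0 -1.5" --yaw '[0, 0, 0]'

```text
t: 26.12
position: [0.501, 0.4097, -0.0165]
tcp_rot: [-180.0, -0.0, 90.0]
wrist_force: [-2.4, -0.3, 3.4]
grip_width: 0.0437
```

Call:
move_arm --pt "0 0 0" --pt "0 0 0" --pt "0 0 0" --pt "0 0 60" --pt "0 0 120" --pt "0 0 170" --pt "0 0 170" --pt "0 0 170" --yaw '[0, 0, 0, 0, 0, 0, 0, 0]' --gripper 75

```text
t: 27.12
position: [0.5003, 0.4094, 0.1522]
tcp_rot: [-180.0, -0.0, 90.0]
wrist_force: [-0.0, 0.1, -0.7]
grip_width: 0.0747
```

```bash
python3 -c "
from h import *
p=look(['wide_lens','wide_ring','narrow_lens'],'w16')"
```

```text
tcp [0.5003 0.4094 0.1522] [-180.   -0.   90.] w 0.0747 t 27.12
wide_lens 0.74 [409. 425.] z 0.0392 rect [630.9 169.9] [30.2 91.1] 83.5 circ [630.9 168.1] 47.1
wide_ring 0.84 [325. 181.] z 0.01 rect [500.4 414.6] [69.2 74.5] 84.1 circ [500.5 411.4] 37.8
narrow_lens 0.83 [151. 331.] z 0.0578 rect [340.4 299.7] [20.2 19.3] 81.8 circ [340.2 300.4] 11.1
```

Call:
move_arm --pt "-160 -112 0" --pt "-160 -112 0" --pt "-160 -112 0" --pt "-160 -112 0" --pt "-160 -112 0" --pt "-160 -112 0" --yaw '[0, 0, 0, 0, 0, 0]' --gripper 60

```text
t: 28.08
position: [0.3426, 0.2988, 0.1534]
tcp_rot: [179.8, -0.0, 90.0]
wrist_force: [-0.1, -0.1, 0.3]
grip_width: 0.06
```

```bash
python3 -c "
from h import *
p=look(['narrow_lens'],'w17')"
```

```text
tcp [0.3426 0.2988 0.1534] [179.8  -0.   90. ] w 0.06 t 28.07
narrow_lens 0.76 [323. 217.] z 0.058 rect [340.  299.9] [19.4 19.3] 0.8 circ [339.9 299.9] 10.1
```

Call:
move_arm --pt "-0.5 0.5 -50" --pt "-0.5 0.5 -100" --pt "-0.5 0.5 -150" --pt "-0.5 0.5 -174" --pt "-0.5 0.5 -174" --pt "-0.5 0.5 -174" --yaw '[0, 0, 0, 0, 0, 0]'

```text
t: 28.92
position: [0.3419, 0.2988, -0.0207]
tcp_rot: [179.9, -0.0, 90.0]
wrist_force: [0.6, 0.7, -0.0]
grip_width: 0.0605
```

Call:
move_arm --pt "0 0 0" --pt "0 0 0" --pt "0 0 0" --pt "0 0 0" --pt "0 0 0" --yaw '[0, 0, 0, 0, 0]' --gripper 12

```text
t: 29.55
position: [0.341, 0.2992, -0.02]
tcp_rot: [180.0, -0.2, 90.0]
wrist_force: [-0.9, 0.0, 5.4]
grip_width: 0.0261
```

Call:
move_arm --pt "0 0 20" --pt "0 0 70" --pt "0 0 120" --pt "0 0 150" --pt "0 0 150" --pt "0 0 150" --yaw '[0, 0, 0, 0, 0, 0]'

```text
t: 30.3
position: [0.3393, 0.2976, 0.128]
tcp_rot: [-179.9, 0.0, 90.0]
wrist_force: [-0.9, 0.7, -1.0]
grip_width: 0.0261
```

```bash
python3 -c "
from h import *
p=look(['narrow_lens'],'w18');p=look(['wide_lens','wide_ring','cup','narrow_ring'],'t18','top')"
```

```text
tcp [0.3393 0.2976 0.128 ] [-179.9    0.    90. ] w 0.0261 t 30.3
narrow_lens 0.83 [322. 335.] z 0.2056 rect [338.6 299.1] [20.3 19.4] 79.9 circ [338.2 299.1] 10.5
tcp [0.3391 0.2969 0.1273] [-1.799e+02  1.000e-01  9.000e+01] w 0.026 t 30.4
wide_lens 0.86 [138. 230.] z 0.0626 rect [503.5 408.8] [31.3 30.5] 52.0 circ [502.5 408.8] 17.2
wide_ring 0.83 [148. 239.] z 0.0119 rect [500.8 405.1] [60.9 75. ] 66.1 circ [502.8 409.7] 38.0
cup 0.76 [258. 167.] z 0.0836 rect [632.5 143.4] [33.8 34.2] 86.2 circ [632.7 144. ] 18.1
narrow_ring 0.6 [400. 175.] z 0.0114 rect [ 637.2 -156.5] [56.5 57.1] 57.6 circ [ 637.2 -156.4] 29.5
```

Call:
move_arm --pt "294.5 -455.5 0" --pt "294.5 -455.5 0" --pt "294.5 -455.5 0" --pt "294.5 -455.5 0" --pt "294.5 -455.5 0" --pt "294.5 -455.5 0" --pt "294.5 -455.5 0" --pt "294.5 -455.5 0" --pt "294.5 -455.5 0" --pt "294.5 -455.5 0" --yaw '[0, 0, 0, 0, 0, 0, 0, 0, 0, 0]'

```text
t: 31.9
position: [0.6349, -0.1634, 0.1282]
tcp_rot: [-180.0, 0.3, 89.6]
wrist_force: [-0.5, -0.1, -0.6]
grip_width: 0.0263
```

Call:
move_arm --pt "0 0 -40" --pt "0 0 -50" --pt "0 0 -50" --pt "0 0 -50" --yaw '[0, 0, 0, 0]'

```text
t: 32.4
position: [0.6357, -0.1573, 0.08]
tcp_rot: [179.9, 0.0, 90.0]
wrist_force: [1.0, 0.6, -0.8]
grip_width: 0.0263
```

```bash
python3 -c "
from h import *
p=look(['narrow_lens','narrow_ring'],'w19')"
```

```text
tcp [ 0.6357 -0.1573  0.08  ] [179.9   0.   90. ] w 0.0263 t 32.4
narrow_lens 0.77 [323. 334.] z 0.1574 rect [ 634.6 -155.8] [19.8 20.4] 29.3 circ [ 635.1 -155.6] 10.5
narrow_ring 0.64 [322. 230.] z 0.0097 rect [ 634.8 -156.1] [56.9 55.4] 1.2 circ [ 634.9 -157.2] 29.0
```

Call:
move_arm --pt "0 -1 -50" --pt "0 -1 -75" --pt "0 -1 -87" --pt "0 -1 -93" --pt "0 -1 -95" --pt "0 -1 -96" --pt "0 -1 -96" --yaw '[0, 0, 0, 0, 0, 0, 0]'

```text
t: 33.42
position: [0.6354, -0.1587, -0.0166]
tcp_rot: [179.9, 0.0, 90.0]
wrist_force: [0.6, -0.1, -1.5]
grip_width: 0.026
```

```bash
python3 -c "
from h import *
p=look(['narrow_lens','narrow_ring'],'w20');print(env.get_state()['wrist_force'])"
```

```text
tcp [ 0.6354 -0.1587 -0.0166] [179.9   0.   90. ] w 0.026 t 33.42
narrow_lens 0.9 [324. 334.] z 0.0609 rect [ 634.4 -157.1] [19.9 20.3] 36.9 circ [ 634.5 -157.2] 10.5
narrow_ring 0.6 [325. 263.] z 0.0097 rect [ 635.  -145.5] [34.9 57.3] 89.2 circ [ 635.  -156.8] 29.0
[ 0.11405063  0.25679665 -1.33834585]
```

Call:
move_arm --pt "0 0 -0.5" --pt "0 0 -0.5" --yaw '[0, 0]'

```text
t: 33.83
position: [0.6352, -0.1586, -0.0168]
tcp_rot: [180.0, -0.0, 90.0]
wrist_force: [-1.1, 1.9, 5.9]
grip_width: 0.0261
```

Call:
move_arm --pt "0 0 0" --pt "0 0 0" --pt "0 0 0" --pt "0 0 60" --pt "0 0 120" --pt "0 0 170" --pt "0 0 170" --pt "0 0 170" --yaw '[0, 0, 0, 0, 0, 0, 0, 0]' --gripper 60

```text
t: 34.83
position: [0.6344, -0.158, 0.1516]
tcp_rot: [-180.0, -0.0, 90.0]
wrist_force: [-0.7, 0.8, -0.1]
grip_width: 0.0596
```

```bash
python3 -c "
from h import *
p=look(['narrow_lens','narrow_ring','prism'],'w21')"
```

```text
tcp [ 0.6344 -0.158   0.1516] [-180.   -0.   90.] w 0.0596 t 34.83
narrow_lens 0.56 [324. 218.] z 0.061 rect [ 634.4 -157.2] [19. 19.] 0.7 circ [ 634.4 -157.4] 9.9
narrow_ring 0.83 [326. 192.] z 0.0099 rect [ 635.1 -155.9] [54.8 56.9] 86.3 circ [ 635.3 -156.9] 28.9
prism 0.77 [ 91. 196.] z 0.0382 rect [ 440.7 -142.1] [39.4 38.6] 37.1 circ [ 440.8 -141.9] 26.6
```

Call:
move_arm --pt "-194.5 16 0" --pt "-194.5 16 0" --pt "-194.5 16 0" --pt "-194.5 16 0" --pt "-194.5 16 0" --pt "-194.5 16 0" --pt "-194.5 16 0" --yaw '[-53, -53, -53, -53, -53, -53, -53]' --gripper 75

```text
t: 35.9
position: [0.4402, -0.1427, 0.152]
tcp_rot: [180.0, 0.1, 37.1]
wrist_force: [-0.1, -0.9, 0.7]
grip_width: 0.0749
```

```bash
python3 -c "
from h import *
p=look(['prism','square_frame'],'w22')"
```

```text
tcp [ 0.4402 -0.1427  0.152 ] [1.80e+02 1.00e-01 3.71e+01] w 0.0749 t 35.9
prism 0.64 [322. 215.] z 0.0383 rect [ 440.5 -142.4] [38.5 38. ] 37.9 circ [ 441.1 -142.1] 25.8
square_frame 0.76 [564. 320.] z 0.01 rect [ 490.8 -405.8] [66.9 65. ] 75.7 circ [ 490.7 -406.4] 45.9
```

View pics/w22.png

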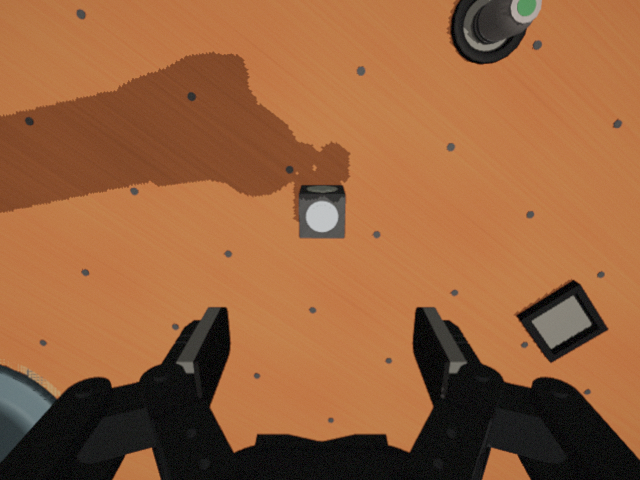

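Call:
move_arm --pt "-0.5 -0.5 -50" --pt "-0.5 -0.5 -100" --pt "-0.5 -0.5 -150" --pt "-0.5 -0.5 -178" --pt "-0.5 -0.5 -178" --pt "-0.5 -0.5 -178" --yaw '[0.4, 0.4, 0.4, 0.4, 0.4, 0.4]'

```text
t: 36.8
position: [0.4408, -0.1437, -0.0249]
tcp_rot: [179.9, -0.1, 37.4]
wrist_force: [-0.5, 0.4, 0.0]
grip_width: 0.0751
```

Call:
move_arm --pt "0 0 0" --pt "0 0 0" --pt "0 0 0" --pt "0 0 0" --pt "0 0 0" --yaw '[0, 0, 0, 0, 0]' --gripper 20

```text
t: 37.42
position: [0.4411, -0.1431, -0.0246]
tcp_rot: [179.9, -0.1, 37.4]
wrist_force: [-0.9, 0.8, 6.2]
grip_width: 0.0368
```

Call:
move_arm --pt "0 0 20" --pt "0 0 70" --pt "0 0 100" --pt "0 0 100" --pt "0 0 100" --yaw '[0, 0, 0, 0, 0]'

```text
t: 38.05
position: [0.4389, -0.1421, 0.0734]
tcp_rot: [-179.9, 0.0, 37.4]
wrist_force: [-0.2, -0.9, -2.8]
grip_width: 0.0367
```

```bash
python3 -c "
from h import *
p=look(['prism'],'w23')"
```

```text
tcp [ 0.4389 -0.1421  0.0734] [-179.9    0.    37.4] w 0.0367 t 38.05
prism 0.96 [322. 324.] z 0.136 rect [ 438.9 -141.3] [39.5 38.2] 37.1 circ [ 438.9 -141.3] 26.5
```

Call:
move_arm --pt "51 -262 0" --pt "51 -262 0" --pt "51 -262 0" --pt "51 -262 0" --pt "51 -262 0" --pt "51 -262 0" --pt "51 -262 0" --pt "51 -262 0" --yaw '[38, 38, 38, 38, 38, 38, 38, 38]'

```text
t: 39.15
position: [0.4911, -0.4024, 0.0733]
tcp_rot: [-179.9, -0.1, 75.5]
wrist_force: [0.9, 1.2, -1.3]
grip_width: 0.0366
```

```bash
python3 -c "
from h import *
p=look(['prism','square_frame'],'w24')"
```

```text
tcp [ 0.4911 -0.4024  0.0733] [-1.799e+02 -1.000e-01  7.550e+01] w 0.0366 t 39.15
prism 0.87 [321. 322.] z 0.1358 rect [ 490.6 -401.1] [38.8 38. ] 75.3 circ [ 490.7 -401.3] 26.5
square_frame 0.88 [324. 226.] z 0.0098 rect [ 492.4 -401. ] [54. 64.] 75.6 circ [ 492.5 -400.8] 41.1
```

View pics/w24.png

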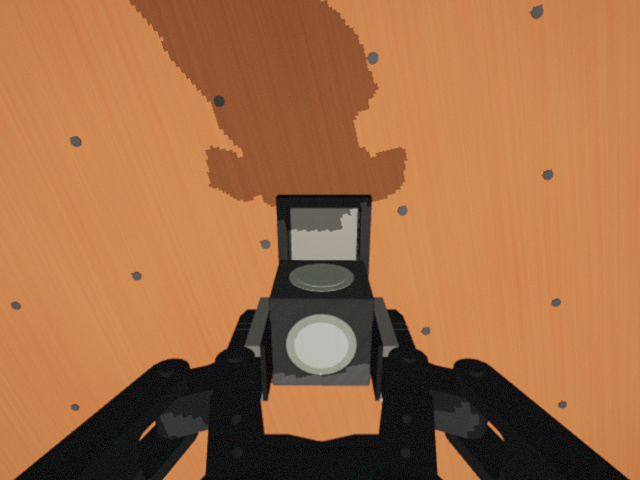

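Call:
move_arm --pt "0.5 -2 -50" --pt "0.5 -2 -75" --pt "0.5 -2 -86" --pt "0.5 -2 -92" --pt "0.5 -2 -95" --pt "0.5 -2 -95" --pt "0.5 -2 -95" --yaw '[0, 0, 0, 0, 0, 0, 0]'

```text
t: 40.17
position: [0.4918, -0.4075, -0.02]
tcp_rot: [179.9, 0.0, 75.4]
wrist_force: [0.5, -0.5, -2.3]
grip_width: 0.0367
```

```bash
python3 -c "
from h import *
p=look(['prism','square_frame'],'w25');print(env.get_state()['wrist_force'])"
```

```text
tcp [ 0.4918 -0.4075 -0.02  ] [179.9   0.   75.4] w 0.0367 t 40.17
prism 0.96 [321. 323.] z 0.0426 rect [ 491.1 -406. ] [39.  38.1] 75.3 circ [ 491.  -406.2] 26.4
square_frame 0.62 [321. 248.] z 0.0098 rect [ 494.4 -392.3] [37.  64.2] 75.7 circ [ 494.2 -392.4] 36.5
[ 0.60913247 -0.15640016 -1.88498974]
```

Call:
move_arm --pt "0 0 -1" --pt "0 0 -1.5" --pt "0 0 -1.5" --yaw '[0, 0, 0]'

```text
t: 40.7
position: [0.4916, -0.4072, -0.0215]
tcp_rot: [180.0, -0.0, 75.4]
wrist_force: [-1.1, 2.6, 5.6]
grip_width: 0.037
```

Call:
move_arm --pt "0 0 0" --pt "0 0 0" --pt "0 0 0" --pt "0 0 60" --pt "0 0 120" --pt "0 0 180" --pt "0 0 200" --pt "0 0 200" --pt "0 0 200" --yaw '[0, 0, 0, 0, 0, 0, 0, 0, 0]' --gripper 70

```text
t: 41.82
position: [0.4903, -0.4054, 0.1752]
tcp_rot: [-179.8, -0.1, 75.4]
wrist_force: [0.1, 0.7, -0.4]
grip_width: 0.07
```

```bash
python3 -c "
from h import *
p=look(['prism','square_frame'],'w26'); p=look(NAMES,'t26','top'); p=look(NAMES,'s26','side'); cv2.imwrite('pics/s26c.png',cv2.resize(p['image'][90:440,150:550,::-1],None,fx=1.7,fy=1.7))"
```

```text
tcp [ 0.4903 -0.4054  0.1752] [-1.798e+02 -1.000e-01  7.540e+01] w 0.07 t 41.83
prism 0.97 [322. 208.] z 0.0414 rect [ 491.  -406.4] [38.4 38. ] 75.0 circ [ 491.3 -405.9] 26.0
square_frame 0.68 [326. 182.] z 0.0101 rect [ 491.2 -406.3] [64.5 64.1] 75.7 circ [ 490.7 -405.7] 44.1
tcp [ 0.4902 -0.4058  0.1752] [-1.798e+02 -1.000e-01  7.540e+01] w 0.0698 t 41.98
plate 0.93 [270. 177.] z 0.0525 rect [633.1 144.7] [46. 65.] 84.3 circ [632.5 144.1] 37.4
cup 0.53 [259. 165.] z 0.083 rect [632.4 144.3] [34.4 33.7] 43.7 circ [632.8 144.4] 18.3
wide_lens 0.9 [138. 229.] z 0.0627 rect [503.7 409.3] [30.9 30.7] 48.3 circ [503.4 409.8] 16.3
narrow_lens 0.72 [402. 172.] z 0.0622 rect [ 636.  -157.5] [17.4 17.8] 88.2 circ [ 636.4 -156.8] 10.0
prism 0.96 [514. 238.] z 0.0435 rect [ 492.8 -404.8] [36.8 38.7] 74.6 circ [ 491.  -403.9] 24.0
stage 0.6 [274. 174.] z 0.042 rect [632.1 144.7] [75.6 92.2] 83.8 circ [632.  142.8] 56.6
wide_ring 0.82 [146. 241.] z 0.0123 rect [501.8 405.8] [62.  75.8] 71.7 circ [503.2 409.9] 38.3
narrow_ring 0.58 [394. 177.] z 0.012 rect [ 635.2 -154.8] [56.7 53.8] 51.5 circ [
[... 358 characters left out ...]
9 410.4] 16.8
wide_lens 0.91 [202. 136.] z 0.0636 rect [497.5 411.1] [29.9 30.1] 22.3 circ [497.3 410. ] 16.5
narrow_lens 0.74 [413. 253.] z 0.0619 rect [ 632.6 -156.4] [20.1 20.3] 66.6 circ [ 632.8 -155. ] 11.8
prism 0.89 [460. 380.] z 0.043 rect [ 489.8 -404.2] [38.5 39. ] 74.7 circ [ 490. -404.] 25.1
stage 0.72 [317. 183.] z 0.0408 rect [626.6 145.8] [76.  95.2] 82.6 circ [624.6 143.7] 57.4
wide_ring 0.65 [461. 382.] z 0.043 rect [ 489.9 -404.3] [38.5 39.3] 74.7 circ [ 489.6 -403.9] 25.9
narrow_ring 0.78 [408. 263.] z 0.0121 rect [ 628.7 -159.6] [47.9 57.1] 38.4 circ [ 633.2 -156.8] 29.2
square_frame 0.64 [452. 396.] z 0.0127 rect [ 489.8 -403.3] [64.9 65. ] 76.4 circ [ 490.2 -403.5] 44.6
```

View pics/s26c.png

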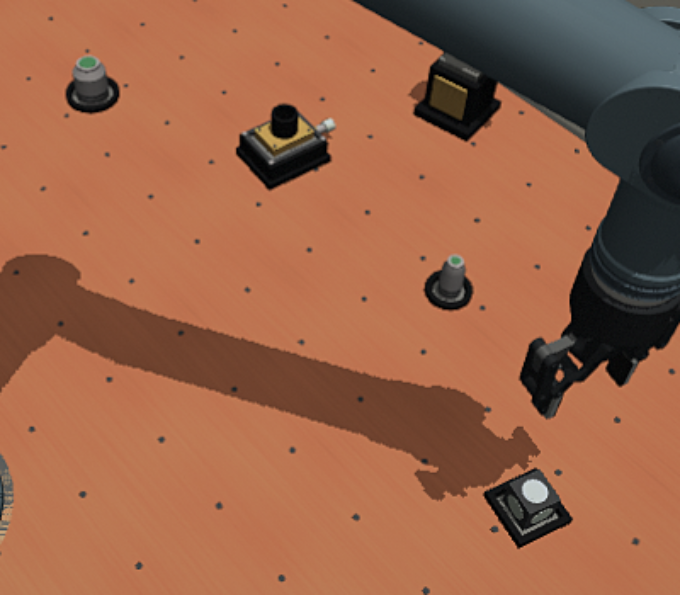

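All five parts stand upright in place: plate and cup on the stage at (284,140), wide lens at (90,85), narrow lens at (452,285) and cube at (528,507). The arm is clear of everything, so I'll hand in.

```bash
python3 -c "
from cell import env
print(env.finish_job())"
```

```text
the job is handed in; nothing more can be done
None
```

I handed in the job at about 42.5 s of robot time, with every part in its place, released, and the arm clear of everything. Handing in reports no verdict, so success rests on my own last checks.

**What I did:** I laid the plate in the stage pocket, then stood the cup on it. After that I parked the wide lens, narrow lens and cube in their matching holders.

**Last checks:**

| Part | Offset from its target | Height or angle |
|---|---|---|
| Plate | about 1 mm from the stage centre | underside at 36 mm, about 1° off the stage axis |
| Cup | about 1 mm from the plate centre | top at 81.7 mm (82 expected) |
| Wide lens | about 1 mm from the ring centre | about 3 mm floor height |
| Narrow lens | about 1 mm from the ring centre | about 3 mm floor height |
| Cube | under 1 mm from the frame centre | about 3 mm floor height |

**What failed or disagreed:**
- **First plate grasp:** It closed above the plate without touching it. The wrist depth images showed the fingertips about 37 mm short of the stated tool point, so I lowered every later grasp by that much.
- **Camera offset:** The top and side cameras differed from the wrist camera by 2–3 mm. I compared each part with its holder in the same picture wherever I could.
- **Wrong finds:** In the last side picture, the network gave the cup at the wide lens and the wide ring at the cube. In an earlier wrist picture, it gave the wide lens at the stage. The top picture and the last side view showed all of these correctly placed.

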